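# Shut the oak tool chest, fold its hasp over the staple and peg it

### The job

Shut the oak tool chest for the night: press its lid fully down, then swing the brass hasp down over the staple until it lies flat against the chest front, and then lift the peg with the dark wooden handle out of the drilled block and drop it down through the eye of the staple until its collar rests on the staple, so that the hasp is locked. Do it in that order, and let go of the peg.

Things in the scene. Friction and masses are not known exactly. Their poses are not given: they have to be found in the camera images.
- tool_chest: oak tool chest, 244 mm deep (its x), 390 mm long (its y), 246 mm high when shut (brass handle mid-lid rises to 272 mm); fixed on the table; origin at the centre of its underside; its -x axis points out of the front, z up. Front face at x = -105 mm, lid edge at x = -108 mm; drawer knobs stand out to x = -130 mm at z = 107 and 41 mm, y = +-89 mm
- tool_chest_lid (a joint): lid of the chest: 0 = shut, grows as the front edge rises (rad); found ajar between 0.25 and 0.5. Stiff hinge along the chest's rear upper edge (chest frame x = +119 mm, z = 206 mm): it stays where it is left and needs a few newtons at the front edge to press it down.
- lid_front (a point): middle of the lid's upper front edge, chest frame (-108, 0, 246) mm when shut; moves with the lid. The lid's flat top reaches 224 mm behind it and 194 mm to either side (the hasp stands 12 mm to either side of the middle, in front of the edge).
- tool_chest_hasp (a joint): brass hasp, hinged on the lid's front rim: 0 = hanging flat against the chest front over the staple, about 1.57 = sticking straight out from the front, grows upward (rad); found between 1.2 and 1.9. Light friction: stays where it is left.
- hasp_hinge (a point): middle of the hasp's hinge line (which runs along the chest's y), on the lid's front, chest frame (-109, 0, 222) mm when shut; moves with the lid
- hasp_end (a point): middle of the free end of the hasp, 43 mm from its hinge line; the hasp is a plate 24 mm wide and 2 mm thick, with its slot near this end
- staple_eye (a point): centre of the eye of the brass staple, at the upper side of its wire: chest frame (-119.5, 0, 189) mm. A level loop of 4 mm wire standing 26 mm out of the chest front, below the lid; with the hasp closed the eye in front of the hasp is 11.6 mm wide (chest y) and 17 mm deep (chest x), open above and below. Axes as the chest's
- hasp_peg: peg, upright in the block at the start; origin at the centre of its tip, z along it to the handle. Brass shank 7.5 mm thick, tapered over the last 8 mm; brass collar 20 mm across with its underside 40 mm above the tip; dark turned wooden handle from 46 to 114 mm above the tip, 14 mm thick over its upper 38 mm.
- peg_collar (a point): centre of the underside of the peg's collar, 40 mm above its tip
- peg_grip (a point): point on the peg's axis where it is best gripped, in the upper part of the handle, 102 mm above its tip
- peg_block: pale wooden block, 56 x 160 x 46 mm, fixed on the table, origin at the centre of its underside, 160 mm along its y; three holes 10 mm wide and 41 mm deep in its top: the peg stands in the one at y = +52 mm (collar resting on the block's top), a green pencil in the one at y = -50 mm (it rises 117 mm above the table)

How it is judged (in metres and radians):
On the way, in this order (a step that is already met when the one before it is completed fails the run):
1. the lid is pressed fully shut (within 0.03 rad) (value of joint tool_chest_lid below 0.03 rad), for 0.2 s.
2. the hasp lies over the staple against the chest front (within 0.12 rad), the lid shut (value of joint tool_chest_lid below 0.03 rad and value of joint tool_chest_hasp below 0.12 rad), for 0.2 s.
3. the peg stands through the staple's eye with its collar on the staple (horizontal distance between peg_collar and staple_eye below 0.009 m and z of peg_collar in the frame of staple_eye between -0.004 and 0.005 m and angle between hasp_peg's own z axis and vertical below 0.3 rad), for 0.2 s.
At the end, for the whole second after the job is handed in: The lid is shut (within 0.03 rad), the hasp is closed over the staple (within 0.15 rad), and the peg hangs at rest through the staple's eye in front of the hasp, released, within 0.3 rad of upright, its collar resting on the staple (within 5 mm in height and 9 mm of the eye's centre) (all of step 3 and value of joint tool_chest_lid below 0.03 rad and value of joint tool_chest_hasp below 0.15 rad and linear speed of hasp_peg below 0.03 m/s); the robot touches nothing.
It also fails if it takes over 72 s, if anything falls off the work surface, if the arm or the gripper's body presses on something with over 40 N, if the wrist force passes 120 N, or if a joint passes its speed limit or range.

### The arm

A 6-joint arm with a two-finger parallel gripper is mounted at the origin on the work surface; the furniture and walls round the work are solid. World frame = base frame: x ahead of the robot, y to its left, z up, the work surface at z = 0. Lengths are in mm, angles in rad, forces in N, time in s.
With the tool pointing down it reaches from about 275 to 750 mm from the base axis. Payload 10.2 kg.
Tool frame: the origin (TCP) lies between the finger pads; the fingertips stand 25 mm ahead of it and the grasp point (between the pads) lies 6 mm ahead of it; z points along the fingers, y is the line along which they close (so a half turn about z gives the same grasp; the last joint's range is limited). The gripper opens to 85 mm and grips with 20 to 120 N. Pads are 22 mm wide; open, the fingers measure 114 mm over their backs; the gripper's body (76 mm by 85 mm) begins 54 mm behind the grasp point. The pads swing forward as they close: fully open they stand 13 mm farther back than shut.
Start: joints at [1.098, 0.313, 1.498, -0, 1.331, -0.223], TCP at [129.798, 508.708, 256.294] pointing down, gripper open.
Joint ranges: [-2.94, 2.94], [-0.97, 2.17], [0.19, 2.56], [-1.23, 4.37], [0.02, 3.11], [-2.88, 2.88]. Speed limits (rad/s): [2.39, 2.39, 3.01, 3.14, 3.14, 3.14].

### API

Orientations are given as a unit quaternion [w, x, y, z].
In Python, from rig import ctrl, eyes, finish_job gives the robot as it stands.
- The arm moves only by the tool step_arm, never from a script. Its argument "increments" is a list of rows, each an object of numbers: "dx", "dy", "dz": the shift along the tool's x, y, z in units of 25 mm (1.0 is 25 mm); "wx", "wy", "wz": the turn, a rotation vector about the tool's x, y, z in units of 6 degrees (1.0 is 6 degrees). A call has 1 to 5 rows; each row shifts and turns the commanded pose from where the row before left it, along the tool's axes as they then stand; what a row does not reach is not made up. A row lasts 1/10 s, in which the tool goes at most 50 mm and 8.59 degrees, less where a joint would pass 70% of its speed; a pose out of reach is approached as far as the arm can. A call is refused whole if a number of a shift passes 1 or a number of a turn 1, either way. A call with a gripper value outside its range is refused whole. "fingers" is the finger opening in mm, from 0 to 85.4, set as the call begins (left out, the last holds). The fingers move at their own pace and stop on an object; "squeeze" is the grip in N (left out, the last holds). Time passes only in rows, so rows that do not move let the fingers close. It gives the time, the measured TCP pose, the force, the opening and the grip force at its end, in the units of the state.
- ctrl.sense(): the state, without advancing time (a new reading comes with each control period).
- eyes.capture(name): name is "side" or "top" or "wrist"; returns a dict with "frame" (480x640x3 uint8, blue, green, red), "fx", "fy", "cx", "cy" (pixels), "R" (3x3) and "t" (3): a world point X has camera coordinates R X + t; the wrist camera has in their place "tool_from_camera" (4x4, takes a point from camera to tool coordinates, whose origin is the TCP and whose axes are the flange's). Camera axes: x right, y down, z forward; pixel columns grow to the right and rows downward; lengths in mm; the calibration is good to about 2 mm. A picture is of the moment at which its call begins: read the wrist's pose just before it. There is no depth.
- finish_job(): hands the job in; it is judged then, once.
Trained networks look in the newest picture that a camera, given by its name, has taken for a name from the list of things; names that differ only in an ending like _2 or _b are one class to them, and where a whole thing is asked for, a point or a joint stands for the part that bears it (a point fixed in the world has none). Each returns a list of dicts, best first, with "p" (0 to 1); they miss things now and then, are a little off and sometimes report something else, mostly with a low value. They report only what shows in the picture. A call takes as long as a camera call.
- eyes.cut_out(camera, label): "mask" (480x640 bool, what is visible of it).
- eyes.landmark_of(camera, label): "point" ([x, y, z] in mm, in the coordinates of the camera as it stood for that picture, good to about 4 mm: a listed point, or the origin of a listed thing).
The state is a dict: "time_s": time; "joints": joint angles; "dq": joint speeds; "tau": joint torques, N m; "eef_pos": TCP position; "ee_rot": TCP orientation; "force": force on the tool from outside, world axes, zero at the start; "wrist_torque": the same for the moment, N m; "grip_width": opening from 0.0 (shut) to 1.0 (fully open); "grip_force": force on a finger pad.
Only numpy, scipy, OpenCV 4.12 (cv2) and the standard library are available. Lean on these libraries where they do the work, as an engineer would, in place of code of your own. Each camera call takes 0.05 s, during which the arm holds its last target. There are 200 camera calls.

## Working session

There is one attempt and no reset: what is moved stays moved. The work goes in short steps, Python scripts to look and compute and a tool call to move; the robot and the scene stay as the last step left them, time stands still between calls to the robot, and variables do not carry over. Pictures are saved under pics/ and viewed, at most 10 in all, crops included, and the job is handed in when it is done.

Besides the shell and the picture viewer there is one more tool, called after "Emit:" as name([rows], argument=value, ...), one row to a line, values as JSON. step_arm: Moves the arm, as the interface text tells. Its arguments: {"type":"object","properties":{"increments":{"type":"array"},"fingers":{"type":"number"},"squeeze":{"type":"number"}},"required":["increments"]}

```bash
mkdir -p pics; ls; cat > h.py <<'E'
import numpy as np,cv2,json
from rig import ctrl,eyes,finish_job
from scipy.spatial.transform import Rotation as Ro
def pose():
    s=ctrl.sense();q=s["ee_rot"];return np.array(s["eef_pos"]),Ro.from_quat([q[1],q[2],q[3],q[0]]),s
def look(cam,labels):
    p,R,s=pose();c=eyes.capture(cam);out={}
    for l in labels:
        r=eyes.landmark_of(cam,l)
        if not r: out[l]=None;continue
        x=np.array(r[0]["point"],float)
        if cam=="wrist":
            T=np.array(c["tool_from_camera"]);w=R.apply(T[:3,:3]@x+T[:3,3])+p
        else: w=np.array(c["R"]).T@(x-np.array(c["t"]))
        out[l]=(w.round(1).tolist(),round(r[0]["p"],2))
    return c,out
E
python3 - <<'E'
from h import *
p,R,s=pose();print(s);print(R.as_matrix().round(3))
L=["tool_chest","lid_front","hasp_hinge","hasp_end","staple_eye","hasp_peg","peg_collar","peg_grip","peg_block"]
for k in ["side","top","wrist"]:
    c,o=look(k,L);print(k);cv2.imwrite(f"pics/{k}0.png",c["frame"])
    if k!="wrist": print((-np.array(c["R"]).T@np.array(c["t"])).round())
    for l in o: print(l,o[l])
a=cv2.imread("pics/side0.png");b=cv2.imread("pics/top0.png")
cv2.imwrite("pics/both0.png",cv2.resize(np.vstack([a,b]),(400,600)))
E
```

```text
pics
{'time_s': 0.0, 'joints': array([ 1.09762073e+00,  3.13466505e-01,  1.49842271e+00, -2.91008929e-06,
        1.33099571e+00, -2.23383710e-01]), 'dq': array([-0.00020194,  0.00210734,  0.0013066 , -0.0001161 ,  0.00024742,
        0.00031034]), 'tau': array([-6.63091171e-06, -4.12273192e+01, -2.59737754e+01, -2.12477044e-04,
        4.24217025e-03,  1.14489333e-05]), 'eef_pos': array([129.68318641, 508.50541131, 255.73201789]), 'ee_rot': array([-2.19186564e-04,  1.24571118e-01,  9.92210471e-01, -6.07827280e-04]), 'force': array([-0.04000828, -0.70397487, -0.37467727]), 'wrist_torque': array([0.00468983, 0.02227467, 0.0455211 ]), 'grip_force': 0.0, 'grip_width': 1.0027878470727973}
[[-0.969  0.247 -0.001]
 [ 0.247  0.969 -0.001]
 [ 0.    -0.001 -1.   ]]
side
[401. 852. 650.]
tool_chest ([399.7, -300.8, 1.7], 0.66)
lid_front ([399.4, -211.4, 306.3], 0.96)
hasp_hinge ([400.0, -204.7, 282.9], 0.93)
hasp_end ([405.1, -156.4, 297.0], 0.45)
staple_eye ([399.2, -182.0, 189.8], 0.88)
hasp_peg None
peg_collar ([483.8, 137.1, 47.4], 0.63)
peg_grip ([481.6, 134.2, 109.1], 0.57)
peg_block ([462.7, 86.5, 4.1], 0.81)
top
[ 250. -135. 1233.]
tool_chest None
lid_front ([396.3, -206.5, 302.3], 0.74)
hasp_hinge ([397.5, -202.2, 281.4], 0.73)
hasp_end ([401.1, -161.9, 290.8], 0.71)
staple_eye ([399.0, -181.4, 191.9], 0.78)
hasp_peg ([483.0, 135.3, 5.8], 0.56)
peg_collar ([480.5, 134.4, 43.8], 0.61)
peg_grip ([481.2, 134.8, 111.7], 0.55)
peg_block ([467.8, 86.3, -0.6], 0.9)
wrist
tool_chest None
lid_front None
hasp_hinge None
hasp_end None
staple_eye None
hasp_peg None
peg_collar None
peg_grip None
peg_block None
```

View pics/both0.png

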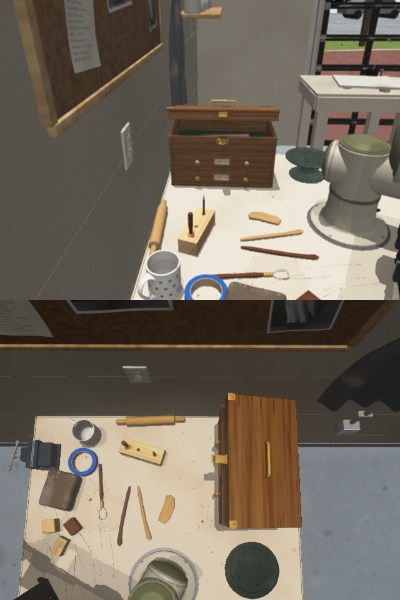

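Emit:
step_arm([
  {"dx": -0.5,"dy": -0.9,"dz": -0.4,"wz": 1},
  {"dx": -0.5,"dy": -0.9,"dz": -0.4,"wz": 1},
  {"dx": -0.5,"dy": -0.9,"dz": -0.4,"wz": 1},
  {"dx": -0.5,"dy": -0.9,"dz": -0.4,"wz": 1},
  {"dx": -0.5,"dy": -0.9,"dz": -0.4,"wz": 1},
], fingers=0, squeeze=40)

```text
invalid input at $.increments[0]: expected keys dx, dy, dz, wx, wy, wz
```

Emit:
step_arm([
  {"dx": -1,"dz": -0.5,"wz": 1},
  {"dx": -1,"dz": -0.5,"wz": 1},
  {"dx": -1,"dz": -0.5,"wz": 1},
  {"dx": -1,"dz": -0.5,"wz": 1},
  {"dx": -1,"dz": -0.5,"wz": 1},
])

```text
invalid input at $.increments[0]: expected keys dx, dy, dz, wx, wy, wz
```

Emit:
step_arm([
  {"dx": -0.7,"dy": 1,"wz": 1},
  {"dx": -0.7,"dy": 1,"wz": 1},
  {"dx": -0.7,"dy": 1,"wz": 0.6},
  {"dx": -0.7,"dy": 1},
  {"dx": -0.7,"dy": 1},
])

```text
invalid input at $.increments[0]: expected keys dx, dy, dz, wx, wy, wz
```

All six keys are required.

Emit:
step_arm([
  {"dx": -0.5,"dy": -0.9,"dz": -0.4,"wx": 0,"wy": 0,"wz": 1},
  {"dx": -0.5,"dy": -0.9,"dz": -0.4,"wx": 0,"wy": 0,"wz": 1},
  {"dx": -0.5,"dy": -0.9,"dz": -0.4,"wx": 0,"wy": 0,"wz": 1},
  {"dx": -0.5,"dy": -0.9,"dz": -0.4,"wx": 0,"wy": 0,"wz": 1},
  {"dx": -0.5,"dy": -0.9,"dz": -0.4,"wx": 0,"wy": 0,"wz": 1},
], fingers=0, squeeze=40)

```text
time_s: 2.0
eef_pos: [135.9, 380.5, 306.6]
ee_rot: [0.0, 0.379, 0.925, 0.0]
force: [0.8, 1.0, 0.2]
grip_width: 0.14
grip_force: 0.0
```

Emit:
step_arm([
  {"dx": -1,"dy": 0,"dz": -0.5,"wx": 0,"wy": 0,"wz": 1},
  {"dx": -1,"dy": 0,"dz": -0.5,"wx": 0,"wy": 0,"wz": 1},
  {"dx": -1,"dy": 0,"dz": -0.5,"wx": 0,"wy": 0,"wz": 1},
  {"dx": -1,"dy": 0,"dz": -0.5,"wx": 0,"wy": 0,"wz": 1},
  {"dx": -1,"dy": 0,"dz": -0.5,"wx": 0,"wy": 0,"wz": 1},
])

```text
time_s: 2.5
eef_pos: [204.8, 277.8, 369.3]
ee_rot: [0.0, 0.606, 0.796, 0.0]
force: [0.4, 0.3, 0.4]
grip_width: -0.003
grip_force: 0.0
```

Emit:
step_arm([
  {"dx": -0.7,"dy": 1,"dz": 0,"wx": 0,"wy": 0,"wz": 1},
  {"dx": -0.7,"dy": 1,"dz": 0,"wx": 0,"wy": 0,"wz": 1},
  {"dx": -0.7,"dy": 1,"dz": 0,"wx": 0,"wy": 0,"wz": 0.6},
  {"dx": -0.7,"dy": 1,"dz": 0,"wx": 0,"wy": 0,"wz": 0},
  {"dx": -0.7,"dy": 1,"dz": 0,"wx": 0,"wy": 0,"wz": 0},
])

```text
time_s: 3.0
eef_pos: [337.9, 203.9, 368.9]
ee_rot: [0.0, 0.707, 0.708, 0.0]
force: [-0.0, 1.1, 0.2]
grip_width: 0.003
grip_force: 0.0
```

Emit:
step_arm([
  {"dx": -1,"dy": 0,"dz": 0,"wx": 0,"wy": 0,"wz": 0},
  {"dx": -1,"dy": 0,"dz": 0,"wx": 0,"wy": 0,"wz": 0},
  {"dx": -1,"dy": 0,"dz": 0,"wx": 0,"wy": 0,"wz": 0},
  {"dx": -1,"dy": 0,"dz": 0,"wx": 0,"wy": 0,"wz": 0},
  {"dx": -1,"dy": 0,"dz": 0,"wx": 0,"wy": 0,"wz": 0},
])

```text
time_s: 3.5
eef_pos: [337.0, 78.9, 368.9]
ee_rot: [0.0, 0.707, 0.708, 0.0]
force: [0.3, -0.6, 0.5]
grip_width: 0.005
grip_force: 0.0
```

Emit:
step_arm([
  {"dx": -1,"dy": 0,"dz": 0,"wx": 0,"wy": 0,"wz": 0},
  {"dx": -1,"dy": 0,"dz": 0,"wx": 0,"wy": 0,"wz": 0},
  {"dx": -1,"dy": 0,"dz": 0,"wx": 0,"wy": 0,"wz": 0},
  {"dx": -1,"dy": 0,"dz": 0,"wx": 0,"wy": 0,"wz": 0},
  {"dx": -1,"dy": 0,"dz": 0,"wx": 0,"wy": 0,"wz": 0},
])

```text
time_s: 4.0
eef_pos: [337.2, -46.2, 369.0]
ee_rot: [0.0, 0.707, 0.708, 0.0]
force: [0.8, -0.3, 0.3]
grip_width: -0.004
grip_force: 0.0
```

```bash
python3 - <<'E'
from h import *
c,o=look("wrist",["lid_front","hasp_hinge","hasp_end","staple_eye"]);print(o)
print(np.array(c["tool_from_camera"]).round(2))
cv2.imwrite("pics/w1.png",c["frame"])
E
```

```text
{'lid_front': None, 'hasp_hinge': None, 'hasp_end': None, 'staple_eye': ([478.7, 136.8, 43.0], 0.22)}
[[  -0.     -0.97   -0.26   65.14]
 [   1.     -0.     -0.      0.14]
 [   0.     -0.26    0.97 -116.85]
 [   0.      0.      0.      1.  ]]
```

View pics/w1.png

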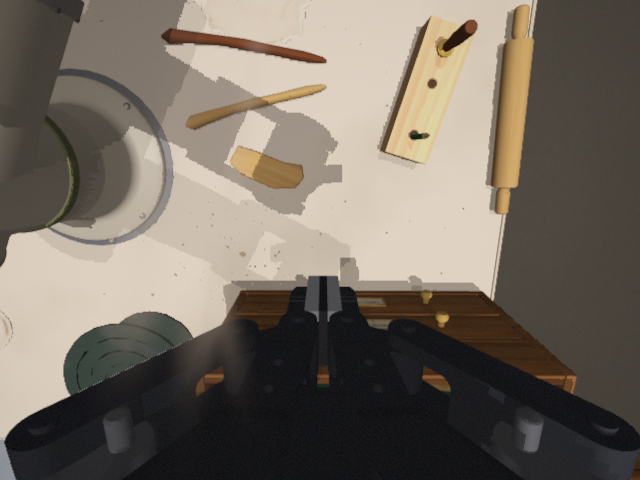

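Emit:
step_arm([
  {"dx": -1,"dy": 0,"dz": 0,"wx": 0,"wy": 0,"wz": 0},
  {"dx": -1,"dy": 0,"dz": 0,"wx": 0,"wy": 0,"wz": 0},
  {"dx": -1,"dy": 0,"dz": 0,"wx": 0,"wy": 0,"wz": 0},
  {"dx": -1,"dy": 0,"dz": 0,"wx": 0,"wy": 0,"wz": 0},
  {"dx": -1,"dy": 0,"dz": 0,"wx": 0,"wy": 0,"wz": 0},
])

```text
time_s: 4.75
eef_pos: [337.7, -170.3, 368.9]
ee_rot: [0.0, 0.706, 0.708, 0.0]
force: [0.5, -0.4, 0.1]
grip_width: 0.004
grip_force: 0.0
```

Emit:
step_arm([
  {"dx": -1,"dy": 0,"dz": 0,"wx": 0,"wy": 0,"wz": 0},
  {"dx": -0.9,"dy": 0,"dz": 0.2,"wx": 0,"wy": 0,"wz": 0},
  {"dx": 0,"dy": 0,"dz": 0.5,"wx": 0,"wy": 0,"wz": 0},
  {"dx": 0,"dy": 0,"dz": 0.5,"wx": 0,"wy": 0,"wz": 0},
  {"dx": 0,"dy": 0,"dz": 0.4,"wx": 0,"wy": 0,"wz": 0},
])

```text
time_s: 5.25
eef_pos: [337.9, -216.9, 328.2]
ee_rot: [-0.0, 0.706, 0.708, 0.0]
force: [0.1, -0.8, 0.3]
grip_width: 0.002
grip_force: 0.0
```

Emit:
step_arm([
  {"dx": 0,"dy": 0,"dz": 0.3,"wx": 0,"wy": 0,"wz": 0},
  {"dx": 0,"dy": 0,"dz": 0.3,"wx": 0,"wy": 0,"wz": 0},
  {"dx": 0,"dy": 0,"dz": 0.3,"wx": 0,"wy": 0,"wz": 0},
  {"dx": 0,"dy": 0,"dz": 0.3,"wx": 0,"wy": 0,"wz": 0},
  {"dx": 0,"dy": 0,"dz": 0.3,"wx": 0,"wy": 0,"wz": 0},
])

```text
time_s: 5.75
eef_pos: [337.6, -217.7, 290.8]
ee_rot: [0.0, 0.707, 0.708, 0.0]
force: [0.6, 0.3, 1.8]
grip_width: -0.0
grip_force: 0.6
```

Emit:
step_arm([
  {"dx": 0,"dy": 0,"dz": 0.2,"wx": 0,"wy": 0,"wz": 0},
  {"dx": 0,"dy": 0,"dz": 0.2,"wx": 0,"wy": 0,"wz": 0},
  {"dx": 0,"dy": 0,"dz": 0.2,"wx": 0,"wy": 0,"wz": 0},
  {"dx": 0,"dy": 0,"dz": 0.1,"wx": 0,"wy": 0,"wz": 0},
  {"dx": 0,"dy": 0,"dz": 0,"wx": 0,"wy": 0,"wz": 0},
])

```text
time_s: 6.25
eef_pos: [337.6, -217.7, 273.5]
ee_rot: [-0.0, 0.707, 0.708, -0.0]
force: [-0.0, 0.5, 0.8]
grip_width: -0.001
grip_force: 0.0
```

```bash
python3 - <<'E'
from h import *
print(ctrl.sense()["force"])
for k in ["side","top"]: print(look(k,["lid_front","hasp_hinge","hasp_end","staple_eye"])[1])
E
```

```text
[-0.02199858  0.47737021  0.77655613]
{'lid_front': ([400.7, -195.7, 253.0], 0.78), 'hasp_hinge': ([398.2, -189.4, 226.9], 0.88), 'hasp_end': ([402.1, -145.3, 233.4], 0.55), 'staple_eye': ([400.3, -185.0, 190.8], 0.63)}
{'lid_front': None, 'hasp_hinge': None, 'hasp_end': None, 'staple_eye': ([484.5, 134.3, 109.5], 0.48)}
```

Emit:
step_arm([
  {"dx": 0,"dy": 0,"dz": 0.1,"wx": 0,"wy": 0,"wz": 0},
  {"dx": 0,"dy": 0,"dz": 0.1,"wx": 0,"wy": 0,"wz": 0},
  {"dx": 0,"dy": 0,"dz": 0,"wx": 0,"wy": 0,"wz": 0},
])

```text
time_s: 7.05
eef_pos: [337.8, -217.7, 270.7]
ee_rot: [0.001, 0.706, 0.708, -0.0]
force: [-5.2, 6.2, 20.3]
grip_width: 0.004
grip_force: 10.3
```

Emit:
step_arm([
  {"dx": 0,"dy": 0,"dz": 0.1,"wx": 0,"wy": 0,"wz": 0},
  {"dx": 0,"dy": 0,"dz": 0,"wx": 0,"wy": 0,"wz": 0},
])

```text
time_s: 7.25
eef_pos: [337.8, -217.7, 270.5]
ee_rot: [0.002, 0.706, 0.708, -0.0]
force: [-11.4, 12.8, 43.6]
grip_width: -0.002
grip_force: 21.7
```

Emit:
step_arm([
  {"dx": 0,"dy": 0,"dz": -0.6,"wx": 0,"wy": 0,"wz": 0},
  {"dx": 0,"dy": 0,"dz": -1,"wx": 0,"wy": 0,"wz": 0},
  {"dx": 0.9,"dy": 0.9,"dz": 0,"wx": 0,"wy": 0,"wz": 0},
  {"dx": 0.8,"dy": 0.8,"dz": 0,"wx": 0,"wy": 0,"wz": 0},
  {"dx": 0.8,"dy": 0.8,"dz": 0,"wx": 0,"wy": 0,"wz": 0},
])

```text
time_s: 7.75
eef_pos: [400.7, -154.4, 306.2]
ee_rot: [0.0, 0.707, 0.707, -0.0]
force: [-1.2, -0.7, -0.3]
grip_width: 0.001
grip_force: 0.0
```

Emit:
step_arm([
  {"dx": 0,"dy": 0,"dz": 0,"wx": 0,"wy": -1,"wz": 0},
  {"dx": 0,"dy": 0,"dz": 0,"wx": 0,"wy": -1,"wz": 0},
  {"dx": 0,"dy": 0,"dz": 0,"wx": 0,"wy": 0,"wz": 0},
])

```text
time_s: 8.05
eef_pos: [400.1, -153.8, 306.0]
ee_rot: [0.074, 0.702, 0.705, -0.074]
force: [0.3, -0.0, -0.2]
grip_width: 0.002
grip_force: 0.0
```

```bash
python3 - <<'E'
from h import *
for k in ["side"]:
  c,o=look(k,["lid_front","hasp_hinge","hasp_end","staple_eye"]); print(o)
  p,R,s=pose();print(p,R.as_matrix().round(2))
  f=c["frame"];K=lambda X:(np.array(c["R"])@X+np.array(c["t"]))
  q=K(np.array([400,-190,220]));u=int(c["fx"]*q[0]/q[2]+c["cx"]);v=int(c["fy"]*q[1]/q[2]+c["cy"]);print(u,v)
  cr=f[max(0,v-60):v+60,max(0,u-80):u+80];cv2.imwrite("pics/s2.png",cv2.resize(cr,None,fx=4,fy=4,interpolation=2))
E
```

```text
{'lid_front': ([402.3, -192.2, 248.0], 0.84), 'hasp_hinge': ([403.0, -192.6, 224.2], 0.58), 'hasp_end': ([398.0, -143.7, 229.5], 0.64), 'staple_eye': ([400.1, -182.9, 195.3], 0.93)}
[ 399.96440132 -155.68290821  306.25564825] [[-0.    1.   -0.  ]
 [ 0.98  0.   -0.21]
 [-0.21 -0.   -0.98]]
354 213
```

View pics/s2.png

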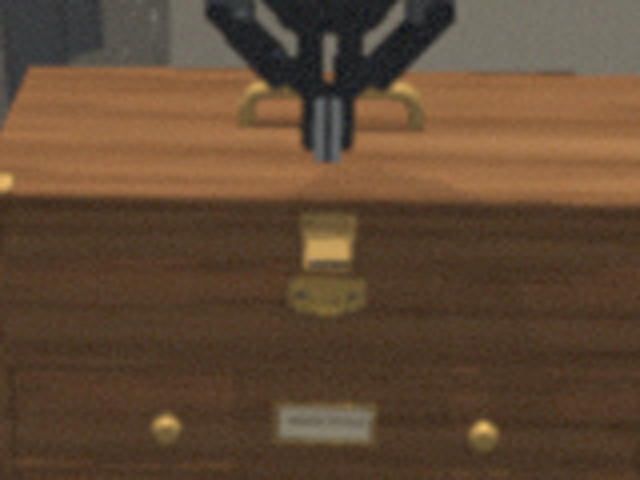

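Emit:
step_arm([
  {"dx": 0.14,"dy": 0,"dz": 0.66,"wx": 0,"wy": 0,"wz": 0},
  {"dx": 0.14,"dy": 0,"dz": 0.66,"wx": 0,"wy": 0,"wz": 0},
  {"dx": 0.14,"dy": 0,"dz": 0.66,"wx": 0,"wy": 0,"wz": 0},
  {"dx": 0.14,"dy": 0,"dz": 0.66,"wx": 0,"wy": 0,"wz": 0},
  {"dx": 0.14,"dy": 0,"dz": 0.66,"wx": 0,"wy": 0,"wz": 0},
])

```text
time_s: 8.8
eef_pos: [400.8, -156.8, 223.0]
ee_rot: [0.076, 0.703, 0.703, -0.074]
force: [0.2, 1.2, 9.4]
grip_width: 0.001
grip_force: 3.5
```

Emit:
step_arm([
  {"dx": -0.3,"dy": 0,"dz": 0.06,"wx": 0,"wy": 0,"wz": 0},
  {"dx": -0.2,"dy": 0,"dz": 0.04,"wx": 0,"wy": 0,"wz": 0},
  {"dx": -0.1,"dy": 0,"dz": 0.02,"wx": 0,"wy": 0,"wz": 0},
  {"dx": 0,"dy": 0,"dz": 0,"wx": 0,"wy": 0,"wz": 0},
])

```text
time_s: 9.2
eef_pos: [400.0, -171.2, 222.5]
ee_rot: [0.074, 0.703, 0.703, -0.074]
force: [-0.2, 1.0, -0.3]
grip_width: -0.001
grip_force: 0.3
```

```bash
python3 - <<'E'
from h import *
c,o=look("side",["lid_front","hasp_hinge","hasp_end","staple_eye"]); print(o,ctrl.sense()["force"],pose()[0])
E
```

```text
{'lid_front': ([400.5, -192.9, 250.3], 0.83), 'hasp_hinge': ([398.9, -191.9, 223.7], 0.69), 'hasp_end': ([400.8, -175.7, 187.0], 0.53), 'staple_eye': ([397.3, -183.0, 189.1], 0.76)} [ 1.0547459  -0.33665135 -0.60614457] [ 400.18063347 -170.69706699  222.51373913]
```

Emit:
step_arm([
  {"dx": -0.12,"dy": 0,"dz": 0.02,"wx": 0,"wy": 0,"wz": 0},
  {"dx": 0,"dy": 0,"dz": 0,"wx": 0,"wy": 0,"wz": 0},
])

```text
time_s: 9.65
eef_pos: [400.1, -173.5, 222.2]
ee_rot: [0.074, 0.703, 0.704, -0.074]
force: [0.9, 1.2, -0.8]
grip_width: -0.002
grip_force: 0.6
```

Emit:
step_arm([
  {"dx": -0.12,"dy": 0,"dz": 0.02,"wx": 0,"wy": 0,"wz": 0},
  {"dx": 0,"dy": 0,"dz": 0,"wx": 0,"wy": 0,"wz": 0},
])

```text
time_s: 9.85
eef_pos: [400.0, -176.3, 222.0]
ee_rot: [0.073, 0.703, 0.704, -0.073]
force: [2.1, 4.7, -3.3]
grip_width: -0.001
grip_force: 2.2
```

Emit:
step_arm([
  {"dx": -0.08,"dy": 0,"dz": 0.02,"wx": 0,"wy": 0,"wz": 0},
  {"dx": 0,"dy": 0,"dz": 0,"wx": 0,"wy": 0,"wz": 0},
])

```text
time_s: 10.05
eef_pos: [400.0, -176.8, 221.9]
ee_rot: [0.072, 0.703, 0.704, -0.072]
force: [1.8, 16.2, 1.7]
grip_width: 0.002
grip_force: 8.1
```

Emit:
step_arm([
  {"dx": -0.06,"dy": 0,"dz": 0.02,"wx": 0,"wy": 0,"wz": 0},
  {"dx": 0,"dy": 0,"dz": 0,"wx": 0,"wy": 0,"wz": 0},
  {"dx": 0,"dy": 0,"dz": 0,"wx": 0,"wy": 0,"wz": 0},
])

```text
time_s: 10.35
eef_pos: [400.0, -177.1, 221.8]
ee_rot: [0.071, 0.703, 0.704, -0.071]
force: [1.7, 25.9, 7.1]
grip_width: -0.004
grip_force: 12.7
```

Emit:
step_arm([
  {"dx": 0.8,"dy": 0,"dz": -0.2,"wx": 0,"wy": 0,"wz": 0},
  {"dx": 1,"dy": 0,"dz": -0.4,"wx": 0,"wy": 0,"wz": 0},
  {"dx": 1,"dy": 0,"dz": -1,"wx": 0,"wy": 0,"wz": 0},
  {"dx": 1,"dy": 0,"dz": -1,"wx": 0,"wy": 1,"wz": 0},
  {"dx": 1,"dy": 0,"dz": -1,"wx": 0,"wy": 1,"wz": 0},
])

```text
time_s: 10.85
eef_pos: [399.8, -44.8, 289.3]
ee_rot: [-0.001, 0.706, 0.708, 0.001]
force: [0.2, -0.3, -0.7]
grip_width: 0.001
grip_force: 0.0
```

```bash
python3 - <<'E'
from h import *
c,o=look("side",["lid_front","hasp_hinge","hasp_end","staple_eye"]); print(o,pose()[0])
c2,o2=look("top",["lid_front","hasp_hinge","hasp_end","staple_eye"]); print(o2)
cs=[]
for c in (c,c2):
  f=c["frame"];q=np.array(c["R"])@np.array([400,-185,200])+np.array(c["t"])
  u=int(c["fx"]*q[0]/q[2]+c["cx"]);v=int(c["fy"]*q[1]/q[2]+c["cy"])
  cs.append(cv2.resize(f[v-35:v+35,u-35:u+35],(390,390),interpolation=2))
cv2.imwrite("pics/s3.png",np.hstack(cs))
E
```

```text
{'lid_front': ([399.5, -193.5, 247.0], 0.8), 'hasp_hinge': ([400.9, -191.4, 222.3], 0.75), 'hasp_end': ([400.6, -190.6, 186.6], 0.66), 'staple_eye': ([397.8, -302.1, -1.7], 0.66)} [399.68778583 -46.94370165 287.59067923]
{'lid_front': ([396.0, -190.4, 245.5], 0.79), 'hasp_hinge': ([395.8, -193.0, 224.9], 0.83), 'hasp_end': None, 'staple_eye': ([398.9, -178.7, 191.3], 0.74)}
```

View pics/s3.png

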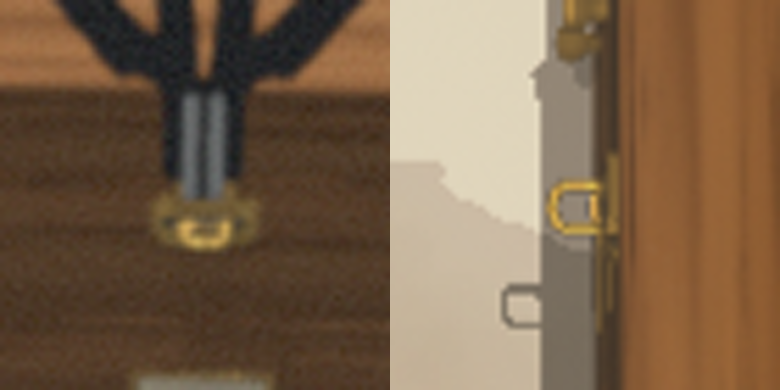

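```bash
cat >> h.py <<'E'
def pix(c,X):
    q=np.array(c["R"])@np.array(X,float)+np.array(c["t"]);return np.array([c["fx"]*q[0]/q[2]+c["cx"],c["fy"]*q[1]/q[2]+c["cy"]])
def ray(c,u,v,z):
    R=np.array(c["R"]);C=-R.T@np.array(c["t"]);d=R.T@np.array([(u-c["cx"])/c["fx"],(v-c["cy"])/c["fy"],1]);return C+d*(z-C[2])/d[2]
E
python3 - <<'E'
from h import *
c,o=look("top",["peg_grip","peg_collar","hasp_peg"]);print(o)
f=c["frame"];u,v=pix(c,[400,-182,189]).astype(int);print(u,v)
w=f[v-14:v+14,u-14:u+14].astype(int);y=(w[...,2]-w[...,0]);print(y[2:26,2:26])
m=(y>75)
for X in ([400,-170.5,187],[400,-182,189],[389,-182,189],[411,-182,189]):print(pix(c,X)-[u-14,v-14])
c,o=look("side",["peg_grip","peg_collar","hasp_peg"]);print(o)
E
```

```text
{'peg_grip': ([484.3, 134.9, 107.1], 0.48), 'peg_collar': None, 'hasp_peg': ([484.3, 136.8, 3.9], 0.52)}
346 261
[[ 37  36  36  37  36  36  30  29  30  29  29  29  30  30  29  33  32  38
   31  29  60  76  65  84]
 [ 37  37  36  36  37  36  30  28  29  30  30  30  29  30  30  33  32  39
   30  29  59  76  65  85]
 [ 36  37  36  36  37  36  31  30  29  30  29  30  30  29  30  31  32  38
   34  31  60  77  62  85]
 [ 36  36  36  37  36  36  31  29  29  29  30  29  30  29  30  30  32  38
   49  45  61  76  61  82]
 [ 36  37  36  36  36  37  31  29  29  29  30  29  30  30  29  30  32  38
   64  69  62  76  62  83]
 [ 36  36  36  36  36  36  30  30  29  29  29  30  29  30  30  29  32  32
   64  74  62  76  61  82]
 [ 36  37  36  36  36  36  30  29  29  30  29  30  29  29  30  30  32  31
   64  74  62  76  63  83]
 [ 36  36  36  36  36  37  30  29  29  30  33  33  34  35  34  35  34  39
   65  75  62  76  63  82]
 [ 37  36  36  36  36  36  30  29  33  42  71  74  77  77  78  79  58  44
   64  75  60  76  61  83]
 [ 36  36  37  36  37  37  30  30  66 108 124 130 130 129 133 134  97  57
   6
[... 947 characters left out ...]
40  40  41  26  25  26  29  29  29  29  29  30  26  60  46
   38  32  54  76  62  81]
 [ 40  39  40  40  40  40  27  26  25  25  25  29  29  29  28  30  54  43
   47  44  53  76  63  79]
 [ 39  41  40  40  40  40  27  25  24  25  26  25  25  25  26  30  50  41
   43  62  53  75  64  79]
 [ 40  40  40  39  40  40  27  24  24  25  25  25  25  25  27  28  50  37
   41  48  51  75  67  81]
 [ 40  39  40  39  40  40  27  25  25  25  25  25  26  27  26  27  50  35
   51  39  51  75  69  82]]
[ 9.10479462 14.35364281]
[14.93864682 14.21545843]
[14.97759321 19.7246725 ]
[14.89985006  8.72741032]
{'peg_grip': ([481.2, 136.9, 109.5], 0.72), 'peg_collar': ([484.9, 136.8, 46.0], 0.51), 'hasp_peg': None}
```

Emit:
step_arm([
  {"dx": -1,"dy": 0,"dz": -1,"wx": 0,"wy": 0,"wz": 0},
  {"dx": -1,"dy": 0,"dz": -0.8,"wx": 0,"wy": 0,"wz": 0},
  {"dx": -1,"dy": 0,"dz": 0,"wx": 0,"wy": 0,"wz": 0},
  {"dx": -1,"dy": 0,"dz": 0,"wx": 0,"wy": 0,"wz": 0},
  {"dx": -1,"dy": 0,"dz": 0,"wx": 0,"wy": 0,"wz": 0},
])

```text
time_s: 12.25
eef_pos: [400.0, -172.3, 333.4]
ee_rot: [0.0, 0.707, 0.708, 0.0]
force: [0.2, 0.8, -0.3]
grip_width: -0.001
grip_force: 0.0
```

Emit:
step_arm([
  {"dx": -0.6,"dy": 0,"dz": 0,"wx": 0,"wy": 0,"wz": 0},
  {"dx": 0,"dy": 0,"dz": 0,"wx": 0,"wy": 0,"wz": 0},
])

```text
time_s: 12.45
eef_pos: [400.0, -187.4, 332.9]
ee_rot: [-0.0, 0.707, 0.707, -0.0]
force: [-0.2, -0.6, -0.6]
grip_width: -0.002
grip_force: 0.0
```

```bash
python3 - <<'E'
from h import *
L=["lid_front","hasp_hinge","hasp_end","staple_eye"]
c,o=look("wrist",L);print(o,pose()[0],c["fx"],c["cx"],c["cy"])
p,R,s=pose();T=np.array(c["tool_from_camera"])
def wp(X):
    q=T[:3,:3].T@(R.inv().apply(np.array(X,float)-p)-T[:3,3]);return (c["fx"]*q[0]/q[2]+c["cx"],c["fy"]*q[1]/q[2]+c["cy"])
for X in ([400,-170.5,189],[400,-182,189],[400,-190.5,180],[400,-192.5,222],[400,-184,180]):print(X,np.round(wp(X)))
u,v=map(int,wp([400,-182,195]))
cv2.imwrite("pics/w4.png",cv2.resize(c["frame"][v-70:v+70,u-90:u+90],None,fx=4,fy=4,interpolation=2));print(u-90,v-70)
print(look("side",L)[1])
E
```

```text
{'lid_front': ([402.7, -195.7, 243.4], 0.92), 'hasp_hinge': ([395.2, -187.2, 220.6], 0.75), 'hasp_end': ([397.7, -193.1, 172.9], 0.85), 'staple_eye': ([398.3, -177.5, 190.2], 0.72)} [ 400.15853774 -185.4061527   333.36818757] 332.8259743010424 322.72043496820294 238.0097784336846
[400, -170.5, 189] [323. 214.]
[400, -182, 189] [323. 228.]
[400, -190.5, 180] [322. 236.]
[400, -192.5, 222] [322. 253.]
[400, -184, 180] [323. 228.]
232 159
{'lid_front': ([399.2, -192.7, 250.2], 0.88), 'hasp_hinge': ([397.9, -194.5, 222.3], 0.97), 'hasp_end': ([400.4, -188.1, 186.7], 0.52), 'staple_eye': ([397.1, -186.6, 190.7], 0.87)}
```

View pics/w4.png

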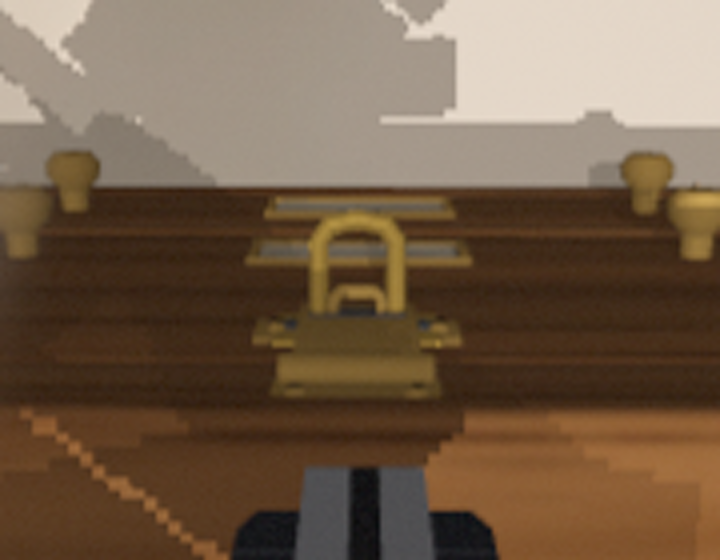

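Emit:
step_arm([
  {"dx": 1,"dy": 0.25,"dz": 0,"wx": 0,"wy": 0,"wz": 0},
  {"dx": 1,"dy": 0.25,"dz": 0,"wx": 0,"wy": 0,"wz": 0},
  {"dx": 1,"dy": 0.25,"dz": 0,"wx": 0,"wy": 0,"wz": 0},
  {"dx": 1,"dy": 0.25,"dz": 0,"wx": 0,"wy": 0,"wz": 0},
  {"dx": 1,"dy": 0.25,"dz": 0,"wx": 0,"wy": 0,"wz": 0},
], fingers=50)

```text
time_s: 13.45
eef_pos: [431.2, -60.0, 333.3]
ee_rot: [0.0, 0.707, 0.708, 0.0]
force: [0.2, 0.3, -0.3]
grip_width: 0.586
grip_force: 0.0
```

Emit:
step_arm([
  {"dx": 1,"dy": 0.25,"dz": 0.3,"wx": 0,"wy": 0,"wz": 0},
  {"dx": 1,"dy": 0.25,"dz": 0.3,"wx": 0,"wy": 0,"wz": 0},
  {"dx": 1,"dy": 0.25,"dz": 0.3,"wx": 0,"wy": 0,"wz": 0},
  {"dx": 1,"dy": 0.25,"dz": 0.5,"wx": 0,"wy": 0,"wz": 0},
  {"dx": 1,"dy": 0.25,"dz": 0.5,"wx": 0,"wy": 0,"wz": 0},
])

```text
time_s: 13.95
eef_pos: [462.3, 65.1, 285.4]
ee_rot: [0.0, 0.706, 0.708, 0.0]
force: [0.1, -0.0, -0.1]
grip_width: 0.585
grip_force: 0.0
```

Emit:
step_arm([
  {"dx": 1,"dy": 0.25,"dz": 0.5,"wx": 0,"wy": 0,"wz": 0},
  {"dx": 1,"dy": 0.25,"dz": 0.5,"wx": 0,"wy": 0,"wz": 0},
  {"dx": 0.8,"dy": 0.25,"dz": 0.5,"wx": 0,"wy": 0,"wz": 0},
  {"dx": 0,"dy": 0,"dz": 0,"wx": 0,"wy": 0,"wz": 0},
  {"dx": 0,"dy": 0,"dz": 0,"wx": 0,"wy": 0,"wz": 0},
])

```text
time_s: 14.45
eef_pos: [480.7, 133.8, 248.3]
ee_rot: [-0.0, 0.706, 0.708, -0.0]
force: [1.3, -0.4, -0.2]
grip_width: 0.587
grip_force: 0.0
```

```bash
cat >> h.py <<'E'
def wp(c,X):
    p,R,s=pose();T=np.array(c["tool_from_camera"])
    q=T[:3,:3].T@(R.inv().apply(np.array(X,float)-p)-T[:3,3]);return np.array((c["fx"]*q[0]/q[2]+c["cx"],c["fy"]*q[1]/q[2]+c["cy"])).round(1)
E
python3 - <<'E'
from h import *
c,o=look("wrist",["hasp_peg","peg_grip","peg_collar"]);print(o,pose()[0])
for X in ([482,135.5,46],[482,135.5,120]):print(wp(c,X))
cv2.imwrite("pics/w5.png",c["frame"])
E
```

```text
{'hasp_peg': ([484.3, 137.9, 4.3], 0.82), 'peg_grip': ([480.8, 134.8, 109.8], 0.95), 'peg_collar': ([481.2, 139.8, 43.9], 0.96)} [480.96091174 133.21467438 248.87545584]
[323.6 215.5]
[323.9 234.3]
```

View pics/w5.png

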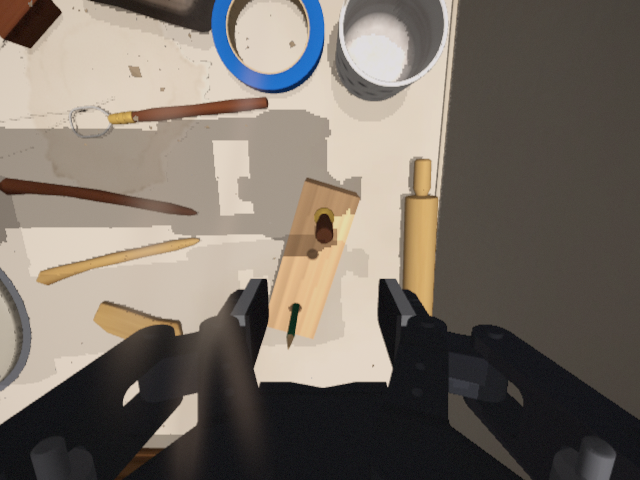

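Emit:
step_arm([
  {"dx": 0.1,"dy": 0.04,"dz": 1,"wx": 0,"wy": 0,"wz": 0},
  {"dx": 0,"dy": 0,"dz": 1,"wx": 0,"wy": 0,"wz": 0},
  {"dx": 0,"dy": 0,"dz": 1,"wx": 0,"wy": 0,"wz": 0},
  {"dx": 0,"dy": 0,"dz": 1,"wx": 0,"wy": 0,"wz": 0},
  {"dx": 0,"dy": 0,"dz": 1,"wx": 0,"wy": 0,"wz": 0},
])

```text
time_s: 15.15
eef_pos: [482.0, 135.8, 122.8]
ee_rot: [0.0, 0.707, 0.707, 0.0]
force: [0.5, -0.0, -0.9]
grip_width: 0.585
grip_force: 0.0
```

Emit:
step_arm([
  {"dx": 0,"dy": 0,"dz": 0.38,"wx": 0,"wy": 0,"wz": 0},
  {"dx": 0,"dy": 0,"dz": 0,"wx": 0,"wy": 0,"wz": 0},
  {"dx": 0,"dy": 0,"dz": 0,"wx": 0,"wy": 0,"wz": 0},
])

```text
time_s: 15.45
eef_pos: [482.5, 136.2, 114.9]
ee_rot: [0.001, 0.707, 0.708, 0.001]
force: [0.1, -0.2, 0.5]
grip_width: 0.585
grip_force: 0.0
```

Emit:
step_arm([
  {"dx": 0,"dy": 0,"dz": 0,"wx": 0,"wy": 0,"wz": 0},
  {"dx": 0,"dy": 0,"dz": 0,"wx": 0,"wy": 0,"wz": 0},
  {"dx": 0,"dy": 0,"dz": 0,"wx": 0,"wy": 0,"wz": 0},
  {"dx": 0,"dy": 0,"dz": 0,"wx": 0,"wy": 0,"wz": 0},
  {"dx": 0,"dy": 0,"dz": 0,"wx": 0,"wy": 0,"wz": 0},
], fingers=0, squeeze=30)

```text
time_s: 15.95
eef_pos: [482.0, 136.4, 114.5]
ee_rot: [0.0, 0.707, 0.708, 0.0]
force: [-0.9, -1.2, 6.5]
grip_width: 0.155
grip_force: 29.3
```

Emit:
step_arm([
  {"dx": 0,"dy": 0,"dz": 0,"wx": 0,"wy": 0,"wz": 0},
  {"dx": 0,"dy": 0,"dz": 0,"wx": 0,"wy": 0,"wz": 0},
  {"dx": 0,"dy": 0,"dz": 0,"wx": 0,"wy": 0,"wz": 0},
  {"dx": 0,"dy": 0,"dz": 0,"wx": 0,"wy": 0,"wz": 0},
])

```text
time_s: 16.35
eef_pos: [482.1, 136.4, 114.5]
ee_rot: [0.0, 0.707, 0.708, 0.0]
force: [-2.2, -0.9, 6.7]
grip_width: 0.157
grip_force: 29.3
```

Emit:
step_arm([
  {"dx": 0,"dy": 0,"dz": -0.4,"wx": 0,"wy": 0,"wz": 0},
  {"dx": 0,"dy": 0,"dz": -0.6,"wx": 0,"wy": 0,"wz": 0},
  {"dx": 0,"dy": 0,"dz": -1,"wx": 0,"wy": 0,"wz": 0},
  {"dx": 0,"dy": 0,"dz": -1,"wx": 0,"wy": 0,"wz": 0},
  {"dx": 0,"dy": 0,"dz": -1,"wx": 0,"wy": 0,"wz": 0},
])

```text
time_s: 16.85
eef_pos: [481.7, 136.4, 215.3]
ee_rot: [0.0, 0.707, 0.708, 0.0]
force: [-0.5, -0.1, -0.8]
grip_width: 0.152
grip_force: 29.4
```

Emit:
step_arm([
  {"dx": -0.4,"dy": 0,"dz": -1,"wx": 0,"wy": 0,"wz": 0},
  {"dx": -0.6,"dy": -0.3,"dz": -1,"wx": 0,"wy": 0,"wz": 0},
  {"dx": -0.8,"dy": -0.3,"dz": -1,"wx": 0,"wy": 0,"wz": 0},
  {"dx": -0.8,"dy": -0.3,"dz": -1,"wx": 0,"wy": 0,"wz": 0},
  {"dx": -0.8,"dy": -0.3,"dz": -0.24,"wx": 0,"wy": 0,"wz": 0},
])

```text
time_s: 17.35
eef_pos: [452.0, 50.6, 322.9]
ee_rot: [0.002, 0.706, 0.708, 0.001]
force: [-0.1, 0.0, -0.9]
grip_width: 0.153
grip_force: 29.5
```

Emit:
step_arm([
  {"dx": -0.8,"dy": -0.3,"dz": 0,"wx": 0,"wy": 0,"wz": 0},
  {"dx": -0.8,"dy": -0.3,"dz": 0,"wx": 0,"wy": 0,"wz": 0},
  {"dx": -0.8,"dy": -0.3,"dz": 0,"wx": 0,"wy": 0,"wz": 0},
  {"dx": -0.8,"dy": -0.3,"dz": 0,"wx": 0,"wy": 0,"wz": 0},
  {"dx": -0.8,"dy": -0.3,"dz": 0,"wx": 0,"wy": 0,"wz": 0},
])

```text
time_s: 17.85
eef_pos: [414.1, -49.4, 320.3]
ee_rot: [0.0, 0.707, 0.708, 0.0]
force: [-0.4, -0.6, -0.6]
grip_width: 0.158
grip_force: 29.5
```

Emit:
step_arm([
  {"dx": -0.8,"dy": -0.3,"dz": 0,"wx": 0,"wy": 0,"wz": 0},
  {"dx": -0.8,"dy": -0.3,"dz": 0,"wx": 0,"wy": 0,"wz": 0},
  {"dx": -0.8,"dy": 0,"dz": 0,"wx": 0,"wy": 0,"wz": 0},
  {"dx": -0.8,"dy": 0,"dz": 0,"wx": 0,"wy": 0,"wz": 0},
  {"dx": -0.6,"dy": 0,"dz": 0,"wx": 0,"wy": 0,"wz": 0},
])

```text
time_s: 18.35
eef_pos: [399.5, -144.7, 320.3]
ee_rot: [0.0, 0.707, 0.707, -0.0]
force: [-0.4, 0.3, 0.1]
grip_width: 0.155
grip_force: 29.5
```

```bash
python3 - <<'E'
from h import *
print(pose()[0],pose()[2]["grip_width"],pose()[2]["grip_force"])
for k in ["wrist","side","top"]: print(look(k,["hasp_peg","peg_collar","peg_grip","staple_eye","hasp_end"])[1])
E
```

```text
[ 399.47239421 -144.68654236  320.30241778] 0.15522265750751954 29.450126494048163
{'hasp_peg': ([399.8, -144.9, 214.1], 0.56), 'peg_collar': ([398.4, -144.9, 250.9], 0.62), 'peg_grip': ([403.4, -148.9, 311.6], 0.75), 'staple_eye': None, 'hasp_end': None}
{'hasp_peg': ([397.3, -144.7, 215.7], 0.73), 'peg_collar': ([397.0, -144.1, 250.1], 0.64), 'peg_grip': ([401.0, -144.8, 314.1], 0.7), 'staple_eye': ([399.4, -182.1, 192.5], 0.55), 'hasp_end': ([399.4, -186.9, 187.0], 0.46)}
{'hasp_peg': None, 'peg_collar': None, 'peg_grip': None, 'staple_eye': ([399.3, -180.8, 187.7], 0.79), 'hasp_end': None}
```

Emit:
step_arm([
  {"dx": -0.7,"dy": 0,"dz": 0,"wx": 0,"wy": 0,"wz": 0},
  {"dx": -0.5,"dy": 0,"dz": 0,"wx": 0,"wy": 0,"wz": 0},
  {"dx": -0.28,"dy": 0,"dz": 0,"wx": 0,"wy": 0,"wz": 0},
  {"dx": 0,"dy": 0,"dz": 0.4,"wx": 0,"wy": 0,"wz": 0},
  {"dx": 0,"dy": 0,"dz": 0,"wx": 0,"wy": 0,"wz": 0},
])

```text
time_s: 19.75
eef_pos: [399.4, -180.3, 308.2]
ee_rot: [-0.001, 0.707, 0.708, -0.0]
force: [0.5, -0.3, -0.1]
grip_width: 0.156
grip_force: 29.5
```

```bash
python3 - <<'E'
from h import *
p=pose()[0];c=eyes.capture("wrist");print(p)
for X in ([p[0],p[1],p[2]-108.5],[399,-182,189],[399,-170.5,189],[399,-190.5,189]):print(wp(c,X))
a=cv2.resize(c["frame"][180:270,270:375],None,fx=5,fy=5,interpolation=2)
s=eyes.capture("side");u,v=pix(s,[399,-182,200]).astype(int)
b=cv2.resize(s["frame"][v-30:v+30,u-18:u+18],(270,450),interpolation=2)
print(u-18,v-30,pix(s,[399,-170.5,189]),pix(s,[p[0],p[1],p[2]-108.5]))
cv2.imwrite("pics/w6.png",np.hstack([a,b]))
E
```

```text
[ 399.41203294 -180.30627916  308.23875351]
[322.7 244.6]
[322.2 242.8]
[322.2 227.7]
[322.2 253.8]
337 193 [354.93191302 230.30680672] [354.87368469 223.9214145 ]
```

View pics/w6.png

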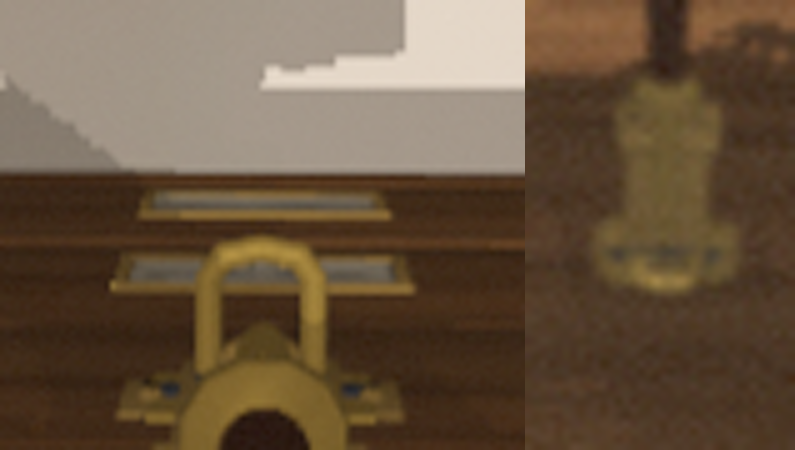

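Emit:
step_arm([
  {"dx": 0.02,"dy": 0,"dz": 0.4,"wx": 0,"wy": 0,"wz": 0},
  {"dx": 0,"dy": 0,"dz": 0.4,"wx": 0,"wy": 0,"wz": 0},
  {"dx": 0,"dy": 0,"dz": 0,"wx": 0,"wy": 0,"wz": 0},
])

```text
time_s: 20.15
eef_pos: [399.4, -179.7, 288.1]
ee_rot: [-0.001, 0.706, 0.708, -0.0]
force: [-0.2, 0.1, -0.0]
grip_width: 0.153
grip_force: 29.5
```

Emit:
step_arm([
  {"dx": 0,"dy": 0,"dz": 0.4,"wx": 0,"wy": 0,"wz": 0},
  {"dx": 0,"dy": 0,"dz": 0.4,"wx": 0,"wy": 0,"wz": 0},
  {"dx": 0,"dy": 0,"dz": 0,"wx": 0,"wy": 0,"wz": 0},
])

```text
time_s: 20.45
eef_pos: [399.4, -179.9, 268.2]
ee_rot: [-0.001, 0.707, 0.708, -0.0]
force: [-0.2, -0.3, -1.3]
grip_width: 0.157
grip_force: 29.5
```

Emit:
step_arm([
  {"dx": 0,"dy": 0,"dz": 0.2,"wx": 0,"wy": 0,"wz": 0},
  {"dx": 0,"dy": 0,"dz": 0.12,"wx": 0,"wy": 0,"wz": 0},
  {"dx": 0,"dy": 0,"dz": 0,"wx": 0,"wy": 0,"wz": 0},
])

```text
time_s: 20.75
eef_pos: [399.7, -180.2, 261.4]
ee_rot: [-0.0, 0.707, 0.708, -0.0]
force: [0.3, -0.2, -0.6]
grip_width: 0.159
grip_force: 29.5
```

Emit:
step_arm([
  {"dx": 0,"dy": 0,"dz": 0.06,"wx": 0,"wy": 0,"wz": 0},
  {"dx": 0,"dy": 0,"dz": 0,"wx": 0,"wy": 0,"wz": 0},
])

```text
time_s: 20.95
eef_pos: [399.8, -180.2, 260.2]
ee_rot: [0.0, 0.707, 0.708, -0.0]
force: [0.0, 0.4, -0.5]
grip_width: 0.154
grip_force: 29.5
```

```bash
python3 - <<'E'
from h import *
print(pose()[0],pose()[2]["force"])
for k in ["side","top"]: print(look(k,["hasp_peg","peg_collar","peg_grip","staple_eye","hasp_end"])[1])
E
```

```text
[ 399.83110104 -180.24146762  260.22549147] [ 0.03559346  0.41052939 -0.45125368]
{'hasp_peg': ([397.5, -181.4, 156.6], 0.73), 'peg_collar': ([401.5, -179.3, 193.7], 0.8), 'peg_grip': ([399.6, -178.1, 252.7], 0.68), 'staple_eye': None, 'hasp_end': ([399.2, -192.0, 250.1], 0.75)}
{'hasp_peg': None, 'peg_collar': None, 'peg_grip': None, 'staple_eye': None, 'hasp_end': None}
```

Emit:
step_arm([
  {"dx": 0,"dy": 0,"dz": 0.06,"wx": 0,"wy": 0,"wz": 0},
  {"dx": 0,"dy": 0,"dz": 0,"wx": 0,"wy": 0,"wz": 0},
])

```text
time_s: 21.75
eef_pos: [399.8, -180.2, 258.5]
ee_rot: [-0.0, 0.707, 0.708, -0.0]
force: [0.4, 0.2, 0.1]
grip_width: 0.157
grip_force: 29.5
```

Emit:
step_arm([
  {"dx": 0,"dy": 0,"dz": 0.04,"wx": 0,"wy": 0,"wz": 0},
  {"dx": 0,"dy": 0,"dz": 0,"wx": 0,"wy": 0,"wz": 0},
])

```text
time_s: 21.95
eef_pos: [399.8, -180.2, 257.6]
ee_rot: [-0.0, 0.707, 0.708, -0.0]
force: [-0.1, 1.1, 0.1]
grip_width: 0.156
grip_force: 29.5
```

Emit:
step_arm([
  {"dx": 0,"dy": 0,"dz": 0,"wx": 0,"wy": 0,"wz": 0},
  {"dx": 0,"dy": 0,"dz": 0,"wx": 0,"wy": 0,"wz": 0},
  {"dx": 0,"dy": 0,"dz": 0,"wx": 0,"wy": 0,"wz": 0},
  {"dx": 0,"dy": 0,"dz": 0,"wx": 0,"wy": 0,"wz": 0},
  {"dx": 0,"dy": 0,"dz": 0,"wx": 0,"wy": 0,"wz": 0},
], fingers=40)

```text
time_s: 22.45
eef_pos: [399.8, -180.3, 257.8]
ee_rot: [0.0, 0.707, 0.708, -0.0]
force: [-0.5, 0.4, 0.5]
grip_width: 0.468
grip_force: 0.0
```

```bash
python3 - <<'E'
from h import *
print(pose()[2])
print(look("side",["hasp_peg","peg_collar","peg_grip","staple_eye","hasp_end","lid_front"])[1])
E
```

```text
{'time_s': 22.45, 'joints': array([-6.91896612e-01,  1.19416690e-01,  1.73585102e+00, -1.88665802e-05,
        1.28618957e+00, -6.93479158e-01]), 'dq': array([-5.36382820e-05, -8.62225722e-04,  7.92999878e-04,  3.88895459e-04,
        1.80633305e-03,  2.36112136e-04]), 'tau': array([-7.67463916e-04, -3.14564753e+01, -2.55611229e+01, -6.52525596e-04,
       -1.18334927e-05,  3.93552182e-05]), 'eef_pos': array([ 399.8437521 , -180.25618891,  257.78326954]), 'ee_rot': array([ 6.82346926e-05,  7.06545170e-01,  7.07667943e-01, -2.74879411e-06]), 'force': array([-0.51652299,  0.38398478,  0.54057985]), 'wrist_torque': array([ 0.01140357, -0.02160615,  0.00765047]), 'grip_force': 0.0, 'grip_width': 0.467544991219878}
{'hasp_peg': ([395.6, -180.6, 155.5], 0.48), 'peg_collar': ([402.5, -179.4, 188.3], 0.52), 'peg_grip': ([400.0, -181.0, 254.2], 0.59), 'staple_eye': ([397.8, -181.9, 193.9], 0.77), 'hasp_end': ([400.3, -188.2, 182.6], 0.47), 'lid_front': ([403.9, -193.5, 249.2], 0.68)}
```

Raise straight up and check.

Emit:
step_arm([
  {"dx": 0,"dy": 0,"dz": -0.4,"wx": 0,"wy": 0,"wz": 0},
  {"dx": 0,"dy": 0,"dz": -1,"wx": 0,"wy": 0,"wz": 0},
  {"dx": 0,"dy": 0,"dz": -1,"wx": 0,"wy": 0,"wz": 0},
  {"dx": 0,"dy": 0,"dz": -1,"wx": 0,"wy": 0,"wz": 0},
  {"dx": 0,"dy": 0,"dz": 0,"wx": 0,"wy": 0,"wz": 0},
])

```text
time_s: 23.3
eef_pos: [400.5, -180.7, 346.3]
ee_rot: [0.003, 0.707, 0.708, 0.0]
force: [-0.1, -0.3, 0.4]
grip_width: 0.476
grip_force: 0.0
```

```bash
python3 - <<'E'
from h import *
L=["hasp_peg","peg_collar","peg_grip","staple_eye","hasp_end","lid_front"]
for k in ["side","wrist"]: 
  c,o=look(k,L);print(o)
  if k=="side":
    u,v=pix(c,[400,-180,210]).astype(int);b=cv2.resize(c["frame"][v-45:v+35,u-30:u+30],(300,400),interpolation=2)
  else:
    a=cv2.resize(c["frame"][150:310,230:410],(450,400),interpolation=2);cv2.imwrite("pics/w7.png",np.hstack([a,b]))
E
```

```text
{'hasp_peg': ([398.1, -179.4, 153.7], 0.68), 'peg_collar': ([401.4, -180.2, 189.6], 0.8), 'peg_grip': ([398.8, -179.7, 253.5], 0.69), 'staple_eye': ([398.6, -184.4, 192.3], 0.63), 'hasp_end': ([398.2, -186.2, 186.5], 0.65), 'lid_front': ([398.9, -191.4, 249.2], 0.96)}
{'hasp_peg': ([400.8, -177.9, 150.4], 0.66), 'peg_collar': ([397.4, -180.6, 187.9], 0.95), 'peg_grip': ([397.6, -180.9, 248.4], 0.84), 'staple_eye': ([397.5, -182.3, 192.0], 0.77), 'hasp_end': ([397.5, -191.1, 176.4], 0.55), 'lid_front': ([402.7, -194.6, 246.5], 0.79)}
```

View pics/w7.png

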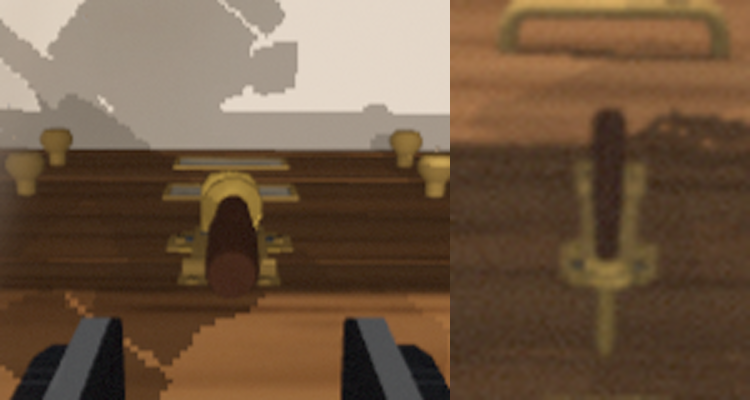

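The peg stands upright through the staple with its collar seated: in the crop, the collar is at about (605,268) and the shank shows below it. The hasp is flat, the lid is shut and the gripper is clear.

```bash
python3 -c "
from h import *
print(finish_job())"
```

```text
the job is handed in; nothing more can be done
None
```

The chest is locked and the job is handed in: lid pressed shut, hasp flat over the staple, and the peg released upright through the eye with its collar on the staple. This is from the last camera views at 23 s of the 72 s; the hand-in gave no verdict.

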